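Shut the pipette tip box and close its drawer

ROBOT

A 6-joint arm with a two-finger parallel gripper is mounted at the origin on a cart in front of the work surface, level with it; the furniture and walls round the work are solid. World frame = base frame: x ahead of the robot, y to its left, z up, the work surface at z = 0. Lengths are in mm, angles in degrees, forces in N, time in s.
With the tool pointing down it reaches from about 300 to 850 mm from the base axis. Payload 4.2 kg.
Tool frame: the origin (TCP) lies at the very end of the fingers, on their centre line; the grasp point (between the pads) lies 19 mm behind it (env.grasp_offset is the distance from the TCP to the grasp point, in mm); z points along the fingers, y is the line along which they close (so a half turn about z gives the same grasp; the last joint's range is limited). The gripper opens to 91 mm and grips with 3 to 60 N. Pads are 32 mm wide; open, the fingers measure 118 mm over their backs; the gripper's body (76 mm by 178 mm) begins 60 mm behind the grasp point.
Start: joints at [62.567, 18.312, 89.639, -0, 72.044, -1.146], TCP at [254.658, 515.554, 179.276] pointing down, gripper open.
Joint ranges: [-177.97, 177.97], [-48.28, 115.42], [12.27, 149.76], [-77.06, 257.06], [2.81, 150.46], [-146.56, 146.56]. Speed limits (degrees/s): [147.25, 147.25, 180, 180, 180, 180].

INTERFACE

Orientations are given as [roll, pitch, yaw] about the fixed x, y, z axes, in that order (R = Rz(yaw) Ry(pitch) Rx(roll)).
In Python, from workcell import env, eyes gives the robot as it stands.
- The arm moves only by the tool send_rows, never from a script. Its arguments are lists of equal length, an entry for each row: "grip": the opening, from -1 (shut) to 1 (fully open), so that 0 is half open; "xyz": the shift along the world's x, y, z in m, a list of three; "yaw": the turn about the world's z in degrees. A call has 1 to 8 rows; each row is the pose to reach, as a shift and turn from the pose commanded when the call began; what a row does not reach only later rows make up. A row lasts 1/12 s, in which the tool goes at most 41.7 mm and 7.16 degrees, less where a joint would pass 70% of its speed; a pose out of reach is approached as far as the arm can. A call with a gripper value outside its range is refused whole. The fingers move at their own pace and stop on an object; "grip_force" is the grip in N (left out, the last holds). Time passes only in rows, so rows that repeat a pose let the fingers close. It gives the time, the measured TCP pose, the force, the opening and the grip force at its end, in the units of the state.
- env.state(): the state, without advancing time (a new reading comes with each control period).
- eyes.grab_frame(name): name is "scene" or "top" or "wrist"; returns a dict with "frame" (384x512x3 uint8, red, green, blue), "fx", "fy", "cx", "cy" (pixels), "D" ([k1, k2, p1, p2, k3] as OpenCV has them; the pictures are not rectified), "pose" (4x4, takes a point from camera to world coordinates). Camera axes: x right, y down, z forward; pixel columns grow to the right and rows downward; lengths in mm; the calibration is good to about 2 mm. A picture is of the moment at which its call begins. There is no depth.
- env.job_done(): hands the job in; it is judged then, once.
The state is a dict: "time_s": time; "qpos": joint angles; "qvel": joint speeds; "effort": joint torques, N m; "ee_pos": TCP position; "ee_rot": TCP orientation; "force": force on the tool from outside, world axes, zero at the start; "torque": the same for the moment, N m; "gripper_width": finger opening in mm; "gripper_force": force on a finger pad.
Only numpy, scipy, OpenCV 4.12 (cv2) and the standard library are available. Lean on these libraries where they do the work, as an engineer would, in place of code of your own. Each camera call takes 0.05 s, during which the arm holds its last target. There are 200 camera calls.

TASK

One of the two pipette tip boxes in the pulled-out drawer has its lid thrown back. With the fingertips only, swing that lid over and push it fully shut while the drawer is still out, then push the drawer gently but fully home into its cabinet without ramming it. Do not grasp or lift anything: both tip boxes stay standing in the drawer, the box that is already shut is not touched, and the beaker and the flask are left where they are.

Things in the scene. Friction and masses are not known exactly. Their poses are not given: they have to be found in the camera images.
- cabinet: Low grey sheet-metal drawer cabinet, fixed to the counter, 205 deep x 286 wide x 92 high (mm). Origin: on the counter, under the centre of the housing's open front face. Its own x points into the cabinet (away from the robot at yaw 0), y to the left, z up; its yaw varies.
- drawer (a joint): How far the drawer is out, m: 0 = fully home, about 0.175 at the start, end stop 0.185. It slides along the cabinet's own -x as the value grows; friction about 2 N and some damping, no spring, stays where it is left. Box and drawer may shift a few mm while the lid is pushed.
- drawer_front (a point): Point on the outer (robot-side) face of the drawer's flat white front panel, midway across its width, 68 mm above the counter. Axes as the cabinet's. The panel is 282 wide, 12 thick, and reaches from 9 to 89 mm above the counter; a finger pull, 90 wide, sticks out 14 mm below this point, its top 33 mm above the counter. The panel's back touches the housing when home.
- drawer_pockets (a point): Floor of the drawer, 12 mm above the counter, midway between its two side-by-side pockets (centres 64 mm left and right), each holding a tip box. Side walls reach 46 mm above the counter. Behind the pockets is an empty compartment 80 mm long, with a cross wall 32 mm high before it and 46 mm high behind it.
- open_tip_box: Blue tip box, 85 deep x 116 wide x 64 high (mm) when shut, 0.4 kg, standing loose with 3 mm of play sideways and up to 14 mm in depth in the left or the right pocket of the drawer; this is the one whose clear lid is thrown back. Origin: centre of its underside, 12 mm above the counter; axes roughly as the cabinet's: x to the back, z up. Its lid is hinged along y at x = +44, z = +47 mm in this frame, on the side away from the robot.
- open_tip_box_lid (a joint): Lid angle, rad: 0 = shut flush, 2.09 = end stop, leaning well back; 1.57 = lid's top plate upright. Friction 0.01 N m and some damping, no spring; the lid weighs about 30 g and stays where it is left at most angles, sinking slowly by itself only when nearly shut (below about 0.5 rad), so it has to be pushed all the way over and down.
- lid_edge (a point): Middle of the free edge of the clear lid, on its outer (top) face: 84 mm from the hinge line and 17 mm outside it. With the lid thrown back this is its highest part, about 123 to 139 mm above the counter, leaning away from the robot; with the lid shut it lies at the front edge of the box, 76 mm above the counter. The lid is 116 wide, a shallow cap 18 mm deep whose open side faces the robot when thrown back.
- shut_tip_box: A tip box of the same kind and size with its lid shut (it does not open), 0.4 kg, standing loose in the other pocket. Origin: centre of its underside.
- beaker: Empty clear beaker, diameter 56, 70 high (mm), standing loose on the counter to the left of the cabinet. Origin: centre of its underside.
- flask: Volumetric flask with a green stopper, 62 wide, 172 high (mm), standing loose on the counter to the left of the drawer. Origin: centre of its underside.

How it is judged (in metres and radians):
On the way, in this order (a step that is already met when the one before it is completed fails the run):
1. the lid is pushed fully shut while the drawer is still well out (value of joint open_tip_box_lid below 0.06 rad and value of joint drawer above 0.08 m), for 0.2 s.
2. the drawer is pushed fully home (value of joint drawer below 0.004 m), for 0.2 s.
At the end, for the whole second after the job is handed in: The lid is shut (within 0.06 rad), the drawer is home (within 4 mm), both tip boxes stand flat on the drawer's floor inside the cabinet, at rest (value of joint open_tip_box_lid below 0.06 rad and value of joint drawer below 0.004 m and height (world z) of each of open_tip_box, shut_tip_box below 0.02 m and angle between each of open_tip_box, shut_tip_box's own z axis and vertical below 0.08 rad and x of each of open_tip_box, shut_tip_box in the frame of cabinet above 0.03 m and linear speed of open_tip_box below 0.02 m/s); the robot touches nothing.
It fails at once if the open tip box is lifted 20 mm or tipped more than 0.35 rad (height (world z) of open_tip_box above 0.032 m or angle between open_tip_box's own z axis and vertical above 0.35 rad).
It fails at once if the shut tip box is lifted 20 mm or tipped more than 0.35 rad (height (world z) of shut_tip_box above 0.032 m or angle between shut_tip_box's own z axis and vertical above 0.35 rad).
It fails at once if the fingers press on the shut tip box with more than 2 N (contact force between the fingers and shut_tip_box above 2 N).
It fails at once if the fingers ram the drawer or cabinet with more than 50 N (contact force between the fingers and cabinet above 50 N).
It fails at once if the beaker or flask is moved more than 30 mm, lifted or knocked over (distance of any of beaker, flask from where it was at the start of the episode above 0.03 m or angle between any of beaker, flask's own z axis and vertical above 0.5 rad).
It also fails if it takes over 45 s, if anything falls off the work surface, if the arm or the gripper's body presses on something with over 40 N, if the wrist force passes 120 N, or if a joint passes its speed limit or range.

## Working session

There is one attempt and no reset: what is moved stays moved. The work goes in short steps, Python scripts to look and compute and a tool call to move; the robot and the scene stay as the last step left them, time stands still between calls to the robot, and variables do not carry over. Pictures are saved under pics/ and viewed, at most 10 in all, crops included, and the job is handed in when it is done.

Besides the shell and the picture viewer there is one more tool, called after "Emit:" in YAML: its name, and indented under it one key for each argument. send_rows: Moves the arm, as the interface text tells. Its arguments: {"type":"object","properties":{"grip":{"type":"array"},"xyz":{"type":"array"},"yaw":{"type":"array"},"grip_force":{"type":"number"}},"required":["grip","xyz","yaw"]}

```bash
mkdir -p pics; cat > h.py <<'E'
import numpy as np, cv2
from workcell import env, eyes
def grab(n):
    f=eyes.grab_frame(n); return f
def ray(f,u,v):
    K=np.array([[f["fx"],0,f["cx"]],[0,f["fy"],f["cy"]],[0,0,1.]])
    p=cv2.undistortPoints(np.array([[[u,v]]],float),K,np.array(f["D"],float))[0,0]
    P=np.array(f["pose"]); d=P[:3,:3]@np.array([p[0],p[1],1]); return P[:3,3],d
def onz(f,u,v,z):
    o,d=ray(f,u,v); return (o+d*(z-o[2])/d[2]).round(1)
def save(f,n): cv2.imwrite('pics/'+n,f["frame"][:,:,::-1])
E
python3 - <<'E'
from h import *
import pickle
for n in("scene","top"):
    f=grab(n); pickle.dump(f,open(n+'.pkl','wb')); save(f,n+'1.png'); print(n,np.array(f["pose"]).round(2).tolist(),f["fx"])
a,b=[cv2.imread(f'pics/{n}1.png') for n in("scene","top")]
E
```

```text
scene [[0.46, -0.62, 0.64, 11.18], [-0.89, -0.33, 0.32, -420.6], [0.01, -0.72, -0.7, 685.76], [0.0, 0.0, 0.0, 1.0]] 404.1179156497086
top [[0.02, -0.99, 0.13, 444.29], [-1.0, -0.02, 0.01, -142.19], [-0.01, -0.13, -0.99, 907.15], [0.0, 0.0, 0.0, 1.0]] 374.3753305357488
```

View pics/scene1.png

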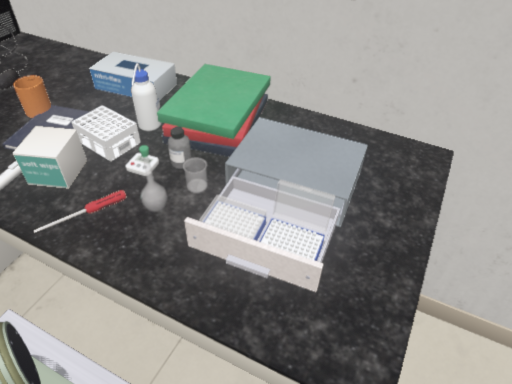

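View pics/top1.png

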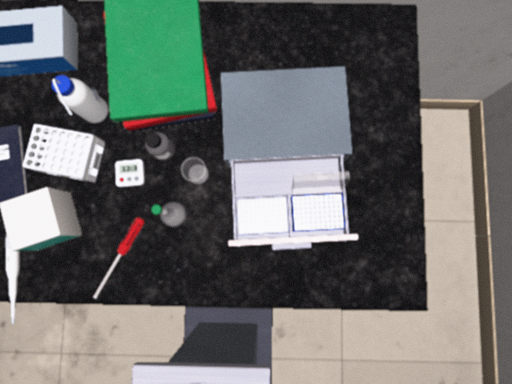

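Scene: drawer out, right box open (clear lid in the top view at about (320,178)); flask (173,213) and beaker (194,170) lie left. Zooming in to get the front panel and lid edges.

```bash
python3 - <<'E'
import cv2,numpy as np
a=cv2.imread('pics/top1.png')[140:256,215:365]; b=cv2.imread('pics/scene1.png')[115:285,180:375]
a=cv2.resize(a,None,fx=5,fy=5,interpolation=cv2.INTER_CUBIC); cv2.imwrite('pics/topc.png',a)
b=cv2.resize(b,None,fx=3.5,fy=3.5,interpolation=cv2.INTER_CUBIC); cv2.imwrite('pics/scc.png',b[:600,:800])
E
```

```text
(no output)
```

View pics/topc.png

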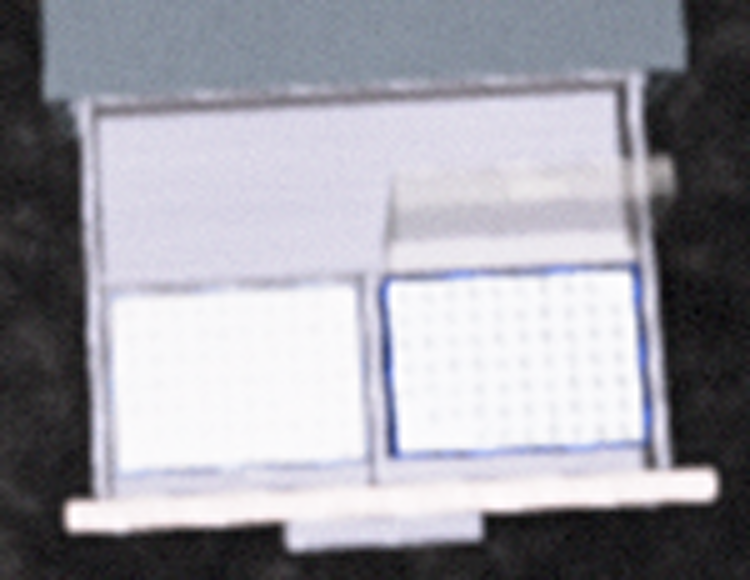

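View pics/scc.png

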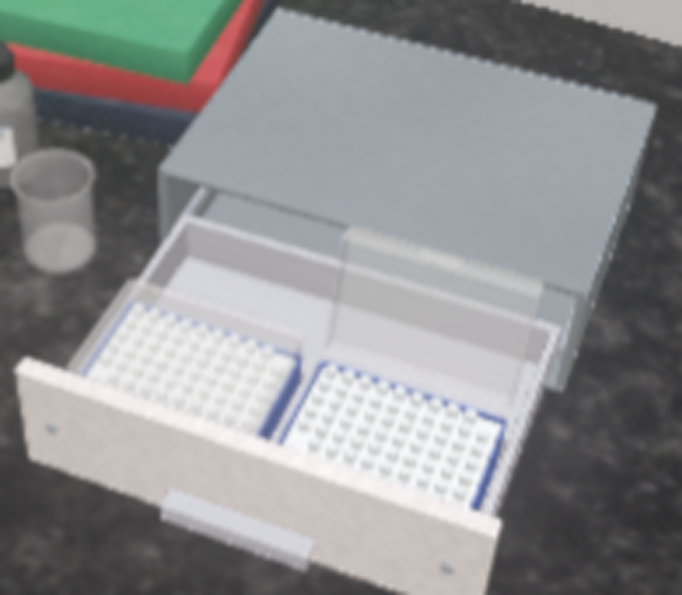

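Crops: panel top corners at top-crop (65,500..534),(718,467..500) and scene-crop (20,365),(497,522); lid free edge at top-crop about (395,170)-(672,160), scene-crop (347,228)-(543,283).

```bash
python3 - <<'E'
from h import *
import pickle
T=pickle.load(open('top.pkl','rb'));S=pickle.load(open('scene.pkl','rb'))
t=lambda u,v,z:onz(T,215+u/5-.4,140+v/5-.4,z)
s=lambda u,v,z:onz(S,180+u/3.5-.36,115+v/3.5-.36,z)
print('panel T out L,R',t(65,534,89),t(718,500,89),'back',t(65,500,89),t(718,467,89))
print('panel S out L,R',s(18,365,89),s(497,522,89))
print('cab front top T',t(43,100,92),t(686,70,92),'S',s(161,172,92),s(582,293,92))
print('box rim T (z~60)',[t(*p,60) for p in((385,275),(640,265),(648,445),(392,457))])
for z in(120,125,130,135,140):print('lid edge',z,t(395,170,z),t(672,160,z),s(347,228,z),s(543,283,z))
print('beaker',onz(T,194,170,50),'flask',onz(T,173,213,60),onz(T,157,210,170),onz(S,154,208,5))
print(env.state())
E
```

```text
panel T out L,R [426.6 -62.4  89. ] [ 446.4 -344.9   89. ] back [441.2 -62.   89. ] [ 460.6 -345.    89. ]
panel S out L,R [434.4 -66.4  89. ] [ 458.5 -345.    89. ]
cab front top T [617.2 -47.2  92. ] [ 635.7 -332.6   92. ] S [616.8 -55.7  92. ] [ 638.1 -333.1   92. ]
box rim T (z~60) [array([ 545.4, -202. ,   60. ]), array([ 552.1, -318. ,   60. ]), array([ 470.5, -320.9,   60. ]), array([ 463. , -205.8,   60. ])]
lid edge 120 [ 583.4 -201.6  120. ] [ 589.8 -319.6  120. ] [ 595.5 -196.   120. ] [ 605.9 -314.8  120. ]
lid edge 125 [ 582.5 -201.2  125. ] [ 588.9 -318.4  125. ] [ 590.3 -197.9  125. ] [ 600.6 -315.7  125. ]
lid edge 130 [ 581.7 -200.8  130. ] [ 587.9 -317.3  130. ] [ 585.2 -199.9  130. ] [ 595.3 -316.6  130. ]
lid edge 135 [ 580.8 -200.5  135. ] [ 587.  -316.2  135. ] [ 580.  -201.9  135. ] [ 590.1 -317.6  135. ]
lid edge 140 [ 579.9 -200.1  140. ] [ 586.1 -315.1  140. ] [ 574.8 -203.9  140. ] [ 584.8 -318.5  140. ]
beaker [600.3  25.   50. ] flask [498.6  66.7  60. ] [496.9  71.6 170. ] [488.9  65.7   5. ]
{'time_s': 0.1, 'qpos': array([ 6.25675432e+01,  1.83465668e+01,  8.96969635e+01,  3.51529885e-04,
        7.20436969e+01, -1.14656531e+00]), 'qvel': array([-0.00672156, -0.18186723, -0.15182279, -0.06489737, -0.02521371,
       -0.14196566]), 'effort': array([ 9.29281741e-04, -4.13330805e+01, -2.32509077e+01,  7.27271684e-02,
        4.23216016e-02, -8.17585146e-05]), 'ee_pos': array([254.41907999, 515.11094995, 178.53515807]), 'ee_rot': array([-1.79912797e+02, -2.07958927e-03,  1.53713998e+02]), 'force': array([-0.79546814,  0.4466236 , -0.22153726]), 'torque': array([ 0.0224405 , -0.04957663,  0.01607983]), 'gripper_force': 0.0, 'gripper_width': 91.04514742367648}
```

Emit:
send_rows:
  grip: [-1,-1,-1,-1,-1,-1,-1,-1]
  xyz:
    - [0,0,0.04]
    - [0,0,0.08]
    - [0,0,0.11]
    - [0.39,-0.775,0.11]
    - [0.39,-0.775,0.11]
    - [0.39,-0.775,0.11]
    - [0.39,-0.775,0.11]
    - [0.39,-0.775,0.11]
  yaw: [5,10,15,20,25,30.3,30.3,30.3]
  grip_force: 30

```text
time_s: 0.77
ee_pos: [348.5, 327.6, 288.9]
ee_rot: [-180.0, -0.0, -175.9]
force: [1.7, -0.1, -0.2]
gripper_width: 40.9
gripper_force: 0.0
```

Emit:
send_rows:
  grip: [-1,-1,-1,-1,-1,-1,-1,-1]
  xyz:
    - [0.296,-0.588,0]
    - [0.296,-0.588,0]
    - [0.296,-0.588,0]
    - [0.296,-0.588,0]
    - [0.296,-0.588,0]
    - [0.296,-0.588,0]
    - [0.296,-0.588,0]
    - [0.296,-0.588,0]
  yaw: [0,0,0,0,0,0,0,0]

```text
time_s: 1.43
ee_pos: [498.4, 29.7, 289.1]
ee_rot: [180.0, -0.0, -176.0]
force: [1.6, 0.3, -0.3]
gripper_width: 0.1
gripper_force: 0.0
```

Emit:
send_rows:
  grip: [-1,-1,-1,-1,-1,-1,-1,-1]
  xyz:
    - [0.147,-0.29,0]
    - [0.147,-0.29,0]
    - [0.147,-0.29,0]
    - [0.147,-0.29,0]
    - [0.147,-0.29,0]
    - [0.147,-0.29,0]
    - [0.147,-0.29,0]
    - [0.147,-0.29,0]
  yaw: [0,0,0,0,0,0,0,0]

```text
time_s: 2.1
ee_pos: [645.7, -261.2, 288.0]
ee_rot: [180.0, -0.1, -176.1]
force: [-0.5, 0.3, 0.3]
gripper_width: 0.6
gripper_force: 0.0
```

Emit:
send_rows:
  grip: [-1,-1,-1,-1,-1,-1,-1,-1]
  xyz:
    - [0,0,-0.03]
    - [0,0,-0.06]
    - [0,0,-0.09]
    - [0,0,-0.12]
    - [0,0,-0.14]
    - [0,0,-0.155]
    - [0,0,-0.165]
    - [0,0,-0.165]
  yaw: [0,0,0,0,0,0,0,0]

```text
time_s: 2.77
ee_pos: [643.6, -257.6, 121.1]
ee_rot: [179.8, -0.3, -176.0]
force: [0.1, 1.3, -0.0]
gripper_width: 0.3
gripper_force: 0.0
```

```bash
python3 - <<'E'
from h import *
for n in ("scene",):
    f=grab(n); cv2.imwrite('pics/s2.png',cv2.resize(f["frame"][90:285,180:380,::-1],None,fx=3,fy=3,interpolation=cv2.INTER_CUBIC))
E
```

```text
(no output)
```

View pics/s2.png

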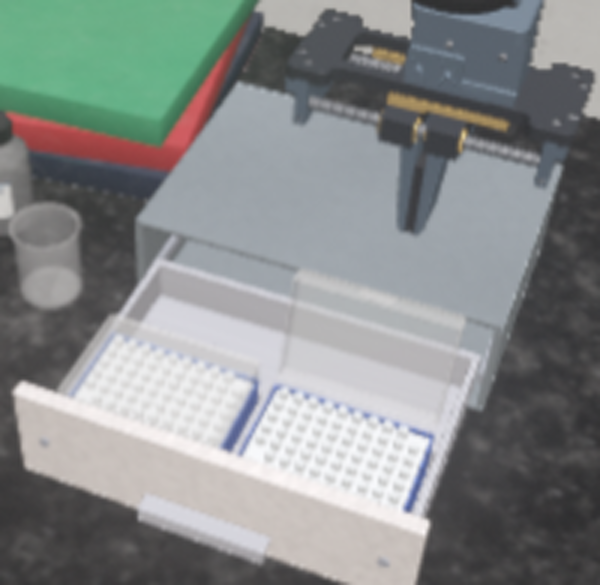

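The fingers are behind the lid's free edge (lid edge crop (300,272)-(463,320), tip (410,230)), with clear air between. Swinging the lid over.

Emit:
send_rows:
  grip: [-1,-1,-1,-1,-1,-1,-1,-1]
  xyz:
    - [-0.015,-0.001,0.002]
    - [-0.03,-0.002,0.003]
    - [-0.045,-0.003,0.004]
    - [-0.055,-0.004,0.006]
    - [-0.065,-0.005,0.008]
    - [-0.075,-0.005,0.009]
    - [-0.085,-0.006,0.009]
    - [-0.095,-0.006,0.008]
  yaw: [0,0,0,0,0,0,0,0]

```text
time_s: 3.48
ee_pos: [549.8, -264.6, 132.8]
ee_rot: [-180.0, 0.1, -176.0]
force: [0.3, 0.3, 1.0]
gripper_width: 0.3
gripper_force: 0.0
```

Emit:
send_rows:
  grip: [-1,-1,-1,-1,-1,-1,-1,-1]
  xyz:
    - [-0.007,0,-0.002]
    - [-0.014,0,-0.005]
    - [-0.022,-0.001,-0.009]
    - [-0.029,-0.002,-0.014]
    - [-0.035,-0.002,-0.02]
    - [-0.04,-0.003,-0.026]
    - [-0.044,-0.003,-0.031]
    - [-0.044,-0.003,-0.031]
  yaw: [0,0,0,0,0,0,0,0]

```text
time_s: 4.15
ee_pos: [504.5, -266.8, 99.7]
ee_rot: [179.9, -0.2, -176.0]
force: [-0.7, 0.0, -0.9]
gripper_width: 0.3
gripper_force: 0.0
```

```bash
python3 - <<'E'
from h import *
s=env.state();print(s["ee_pos"],s["force"])
f=grab("scene"); cv2.imwrite('pics/s3.png',cv2.resize(f["frame"][90:285,180:380,::-1],None,fx=3,fy=3,interpolation=cv2.INTER_CUBIC))
E
```

```text
[ 504.52843272 -266.81298319   99.73134154] [-0.72472812  0.02424222 -0.88348209]
```

View pics/s3.png

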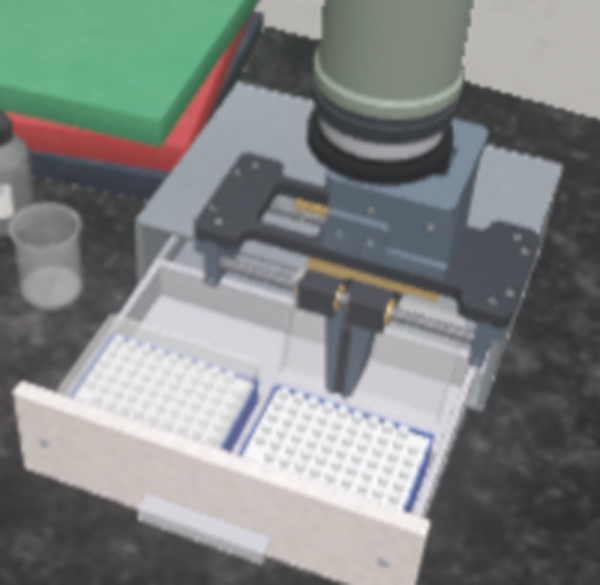

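The lid is not clearly visible at the fingertip (340,395) and a faint vertical line at (290,340) suggests that it may still be up; checking closer from both views.

```bash
python3 - <<'E'
from h import *
f=grab("scene");g=grab("wrist")
a=cv2.resize(f["frame"][165:265,250:345,::-1],(400,421),interpolation=cv2.INTER_CUBIC)
b=cv2.resize(g["frame"][:,:,::-1],(400,300))
c=np.zeros((421,800,3),np.uint8);c[:,:400]=a;c[:300,400:]=b
c=cv2.convertScaleAbs(c,alpha=1.0); cv2.imwrite('pics/s4.png',c)
E
```

```text
(no output)
```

View pics/s4.png

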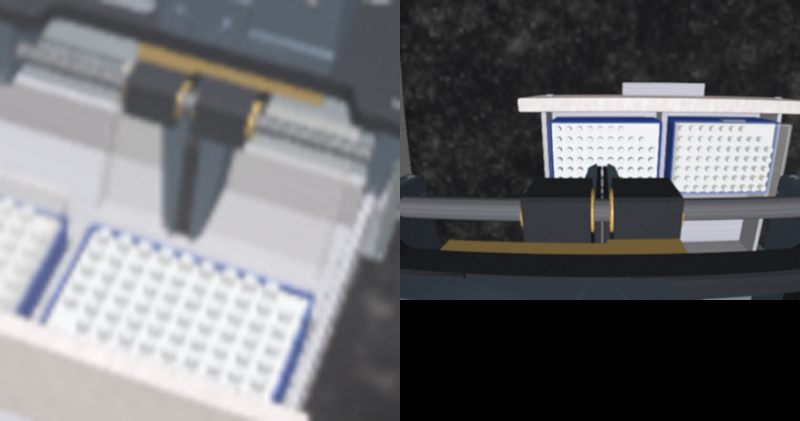

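The lid is still up (its side lines at left-crop (110,150) and (330,240)): the tip skimmed over it. Going back behind and lower.

Emit:
send_rows:
  grip: [-1,-1,-1,-1,-1,-1,-1,-1]
  xyz:
    - [0,0,0.03]
    - [0,0,0.06]
    - [0,0,0.09]
    - [0.04,0.002,0.09]
    - [0.08,0.004,0.09]
    - [0.115,0.007,0.09]
    - [0.147,0.01,0.09]
    - [0.147,0.01,0.08]
  yaw: [0,0,0,0,0,0,0,0]

```text
time_s: 4.97
ee_pos: [660.3, -256.5, 181.9]
ee_rot: [-179.9, 0.5, -175.8]
force: [-0.5, 0.7, -0.7]
gripper_width: 0.2
gripper_force: 0.0
```

Emit:
send_rows:
  grip: [-1,-1,-1,-1,-1,-1,-1,-1]
  xyz:
    - [0,0,-0.02]
    - [0,0,-0.04]
    - [0,0,-0.055]
    - [0,0,-0.065]
    - [0,0,-0.072]
    - [0,0,-0.075]
    - [0,0,-0.075]
    - [0,0,-0.075]
  yaw: [0,0,0,0,0,0,0,0]

```text
time_s: 5.63
ee_pos: [653.7, -257.5, 107.2]
ee_rot: [-180.0, 0.1, -176.0]
force: [0.1, 0.1, 0.9]
gripper_width: 0.7
gripper_force: 0.0
```

Emit:
send_rows:
  grip: [-1,-1,-1,-1,-1,-1,-1,-1]
  xyz:
    - [-0.015,-0.001,-0.003]
    - [-0.03,-0.002,-0.003]
    - [-0.04,-0.003,-0.003]
    - [-0.05,-0.003,-0.003]
    - [-0.06,-0.004,-0.002]
    - [-0.068,-0.004,0]
    - [-0.075,-0.005,0.002]
    - [-0.075,-0.005,0.002]
  yaw: [0,0,0,0,0,0,0,0]

```text
time_s: 6.3
ee_pos: [577.1, -262.5, 109.2]
ee_rot: [-180.0, 0.0, -176.0]
force: [0.6, -0.2, 1.0]
gripper_width: 0.4
gripper_force: 0.0
```

```bash
python3 - <<'E'
from h import *
s=env.state();print(s["ee_pos"],s["force"])
f=grab("scene");g=grab("wrist")
a=cv2.resize(f["frame"][145:265,240:350,::-1],(400,436),interpolation=cv2.INTER_CUBIC)
b=cv2.resize(g["frame"][:,:,::-1],(400,300))
c=np.zeros((436,800,3),np.uint8);c[:,:400]=a;c[:300,400:]=b
cv2.imwrite('pics/s5.png',c)
E
```

```text
[ 577.09323311 -262.54542292  109.18161266] [ 0.61001712 -0.24206525  1.03729233]
```

View pics/s5.png

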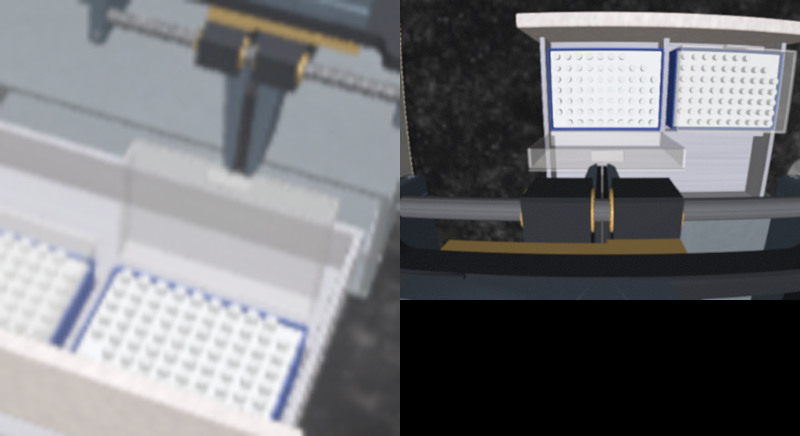

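The lid (wrist view (530-685,140-170)) now lies on the robot side of the fingertip at (600,165); pushing on.

Emit:
send_rows:
  grip: [-1,-1,-1,-1,-1,-1,-1,-1]
  xyz:
    - [-0.008,-0.001,0.002]
    - [-0.016,-0.001,0.004]
    - [-0.024,-0.002,0.005]
    - [-0.032,-0.002,0.005]
    - [-0.04,-0.003,0.004]
    - [-0.047,-0.003,0.001]
    - [-0.054,-0.004,-0.003]
    - [-0.06,-0.004,-0.007]
  yaw: [0,0,0,0,0,0,0,0]

```text
time_s: 7.07
ee_pos: [519.9, -267.0, 106.3]
ee_rot: [-179.8, 0.4, -176.0]
force: [-4.4, 2.6, 21.0]
gripper_width: 0.4
gripper_force: 10.0
```

Emit:
send_rows:
  grip: [-1,-1,-1,-1,-1,-1,-1,-1]
  xyz:
    - [-0.006,0,-0.005]
    - [-0.011,0,-0.01]
    - [-0.015,-0.001,-0.015]
    - [-0.019,-0.001,-0.019]
    - [-0.021,-0.001,-0.022]
    - [-0.021,-0.001,-0.022]
    - [-0.021,-0.001,-0.022]
    - [-0.021,-0.001,-0.022]
  yaw: [0,0,0,0,0,0,0,0]

```text
time_s: 7.73
ee_pos: [497.6, -267.0, 78.9]
ee_rot: [180.0, 0.0, -176.0]
force: [0.5, 0.0, 0.4]
gripper_width: 0.9
gripper_force: 0.0
```

```bash
python3 - <<'E'
from h import *
s=env.state();print(s["ee_pos"],s["force"])
f=grab("scene");g=grab("wrist")
a=cv2.resize(f["frame"][145:265,240:350,::-1],(400,436),interpolation=cv2.INTER_CUBIC)
b=cv2.resize(g["frame"][:,:,::-1],(400,300))
c=np.zeros((436,800,3),np.uint8);c[:,:400]=a;c[:300,400:]=b
cv2.imwrite('pics/s6.png',c)
E
```

```text
[ 497.64880405 -266.98158149   78.88306211] [0.49135108 0.01612287 0.37644067]
```

View pics/s6.png

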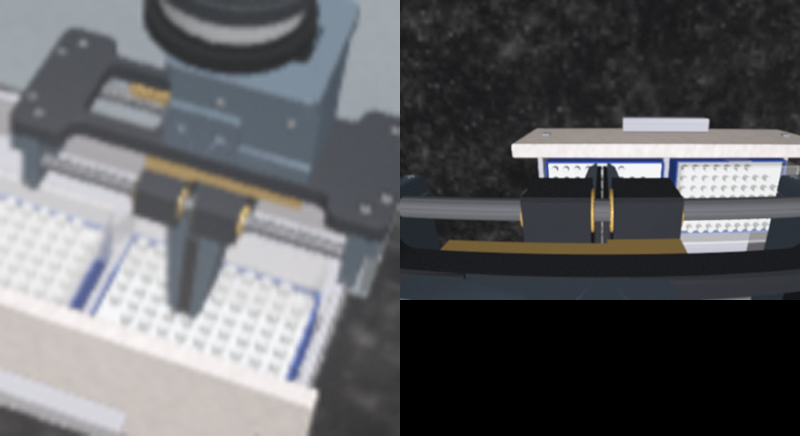

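The view shows the drawer pushed in slightly (panel corner now at left-crop (315,390)); lid state is unclear, so probing downwards: contact at z about 76 means shut, lower means not.

Emit:
send_rows:
  grip: [-1,-1,-1,-1]
  xyz:
    - [0,0,-0.002]
    - [0,0,-0.004]
    - [0,0,-0.006]
    - [0,0,-0.006]
  yaw: [0,0,0,0]

```text
time_s: 8.17
ee_pos: [496.8, -267.1, 72.8]
ee_rot: [180.0, -0.1, -176.0]
force: [-1.1, 0.1, 0.5]
gripper_width: 0.4
gripper_force: 0.8
```

```bash
python3 - <<'E'
from h import *
s=env.state();print(s["ee_pos"],s["force"])
f=grab("top");g=grab("wrist")
cv2.imwrite('pics/t7.png',f["frame"][:,:,::-1]); cv2.imwrite('pics/w7.png',g["frame"][:,:,::-1])
E
```

```text
[ 496.78140195 -267.13882745   72.7535284 ] [-1.07961513  0.08194027  0.48302132]
```

No contact at z 73, so the lid is not shut there. Rising slowly and getting clear to look once.

Emit:
send_rows:
  grip: [-1,-1,-1,-1,-1,-1,-1,-1]
  xyz:
    - [0,0,0.01]
    - [0,0,0.025]
    - [0,0,0.045]
    - [0,0,0.065]
    - [0,0,0.085]
    - [0,0,0.105]
    - [0,0,0.125]
    - [0,0,0.14]
  yaw: [0,0,0,0,0,0,0,0]

```text
time_s: 8.93
ee_pos: [498.3, -267.5, 216.2]
ee_rot: [-179.9, 0.2, -176.0]
force: [0.5, -0.4, 0.6]
gripper_width: 0.5
gripper_force: 0.0
```

Emit:
send_rows:
  grip: [-1,-1,-1,-1,-1,-1,-1,-1]
  xyz:
    - [0.04,0.003,0]
    - [0.08,0.005,0]
    - [0.12,0.008,0]
    - [0.16,0.01,0]
    - [0.19,0.012,0]
    - [0.21,0.013,0]
    - [0.21,0.013,0]
    - [0.21,0.013,0]
  yaw: [0,0,0,0,0,0,0,0]

```text
time_s: 9.6
ee_pos: [708.0, -253.8, 212.7]
ee_rot: [180.0, -0.0, -175.9]
force: [-0.3, -0.4, 0.5]
gripper_width: 0.5
gripper_force: 0.0
```

```bash
python3 - <<'E'
from h import *
import pickle
s=env.state();print(s["ee_pos"],s["force"])
S=grab("scene");T=grab("top");g=grab("wrist")
for n,f in(("S8",S),("T8",T),("W8",g)): pickle.dump(f,open(n+'.pkl','wb'))
c=np.zeros((600,800,3),np.uint8)
c[:400,:400]=cv2.resize(S["frame"][140:280,215:355,::-1],(400,400),interpolation=cv2.INTER_CUBIC)
c[:400,400:]=cv2.resize(T["frame"][140:260,240:360,::-1],(400,400),interpolation=cv2.INTER_CUBIC)
c[400:,:267]=cv2.resize(g["frame"][:,:,::-1],(267,200),interpolation=cv2.INTER_AREA)
w=g["frame"][0:192,128:512,::-1]; c[400:,400:]=cv2.resize(w,(400,200))
cv2.imwrite('pics/s8.png',c)
E
```

```text
[ 707.97132661 -253.77668547  212.69927477] [-0.3281964  -0.37597609  0.52827383]
```

View pics/s8.png

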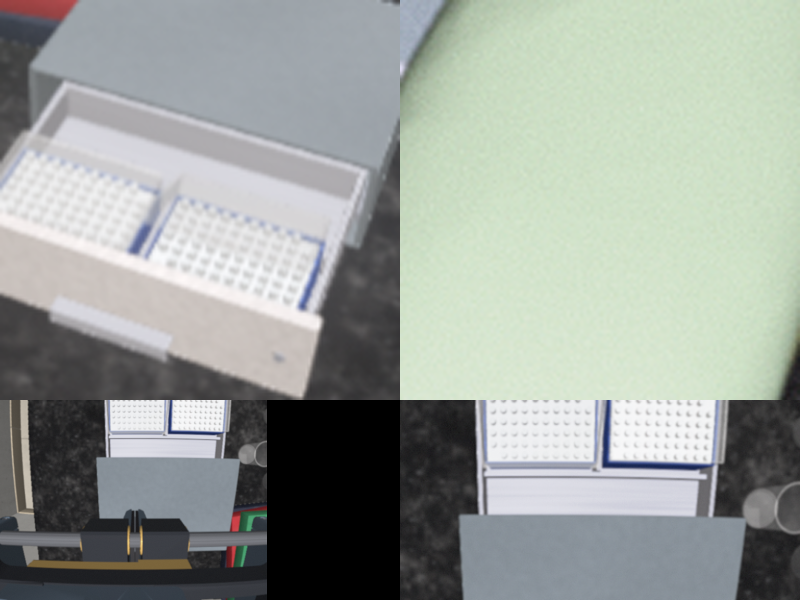

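The lid is no longer upright behind the box (scene crop shows nothing above the back edge; faint lid corner at (178,178)); box back rim in the scene is at (175,195)-(325,240), panel right corner (320,318). It may be nearly shut; computing where box and panel stand now.

```bash
python3 - <<'E'
from h import *
import pickle
S=pickle.load(open('S8.pkl','rb'));W=pickle.load(open('W8.pkl','rb'))
s=lambda u,v,z:onz(S,215+u*.35-.3,140+v*.35-.3,z)
w=lambda u,v,z:onz(W,128+(u-400)*.96,(v-400)*.96,z)
print('panel R',s(320,318,89),'mid pts',s(135,258,89),'cab front L',s(32,70,92),'R',s(375,165,92))
print('tray S back L,R z60',s(178,197,60),s(325,240,60),'front R',s(303,308,40))
print('lid corner',s(180,178,76))
print('W: open box back',w(480,463,60),w(597,467,60),w(480,463,76),'shut back',w(606,465,60),w(715,465,60))
print('W cab front',w(460,517,92),w(744,517,92), 'cross wall',w(485,471,44),w(706,476,44))
# old shot for reference (scc crop)
S=pickle.load(open('scene.pkl','rb'))
s=lambda u,v,z:onz(S,180+u/3.5-.36,115+v/3.5-.36,z)
print('old panel R',s(497,522,89),'tray back',s(318,362,60),s(505,415,60))
E
```

```text
panel R [ 490.3 -343.4   89. ] mid pts [ 480.2 -214.4   89. ] cab front L [615.8 -57.   92. ] R [ 640.8 -332.3   92. ]
tray S back L,R z60 [ 571.9 -206.6   60. ] [ 582.7 -318.9   60. ] front R [ 532.5 -323.3   40. ]
lid corner [ 576.  -205.3   76. ]
W: open box back [ 585.6 -321.1   60. ] [ 581.1 -200.3   60. ] [ 587.8 -318.4   76. ] shut back [ 578.4 -191.2   60. ] [566.9 -74.8  60. ]
W cab front [ 641.1 -333.3   92. ] [618.8 -52.   92. ] cross wall [ 591.4 -318.1   44. ] [576.6 -75.1  44. ]
old panel R [ 458.5 -345.    89. ] tray back [ 540.8 -205.8   60. ] [ 553.9 -319.3   60. ]
```

Drawer has moved in about 32 mm (still ~0.14 out) and the box with it; the box now spans x 495-581. Pressing on the lid from above at x about 525.

Emit:
send_rows:
  grip: [-1,-1,-1,-1,-1,-1,-1,-1]
  xyz:
    - [-0.04,-0.002,0]
    - [-0.08,-0.004,0]
    - [-0.12,-0.006,0]
    - [-0.155,-0.008,0]
    - [-0.175,-0.009,0]
    - [-0.183,-0.009,0]
    - [-0.183,-0.009,-0.03]
    - [-0.183,-0.009,-0.05]
  yaw: [0,0,0,0,0,0,0,0]

```text
time_s: 10.42
ee_pos: [523.8, -263.7, 164.2]
ee_rot: [-179.9, 0.2, -176.1]
force: [0.2, 0.3, -1.1]
gripper_width: 0.2
gripper_force: 0.0
```

Emit:
send_rows:
  grip: [-1,-1,-1,-1,-1,-1,-1,-1]
  xyz:
    - [0,0,-0.02]
    - [0,0,-0.04]
    - [0,0,-0.055]
    - [0,0,-0.065]
    - [0,0,-0.073]
    - [0,0,-0.079]
    - [0,0,-0.082]
    - [0,0,-0.082]
  yaw: [0,0,0,0,0,0,0,0]

```text
time_s: 11.08
ee_pos: [524.2, -263.3, 81.2]
ee_rot: [180.0, -0.0, -176.0]
force: [-0.3, 1.0, 0.1]
gripper_width: 0.7
gripper_force: 0.0
```

Emit:
send_rows:
  grip: [-1,-1,-1,-1]
  xyz:
    - [0,0,-0.003]
    - [0,0,-0.005]
    - [0,0,-0.007]
    - [0,0,-0.007]
  yaw: [0,0,0,0]

```text
time_s: 11.42
ee_pos: [524.1, -263.2, 74.1]
ee_rot: [180.0, -0.0, -176.0]
force: [-1.0, 0.1, -0.1]
gripper_width: 0.3
gripper_force: 0.0
```

Emit:
send_rows:
  grip: [-1,-1,-1,-1]
  xyz:
    - [0,0,-0.002]
    - [0,0,-0.004]
    - [0,0,-0.006]
    - [0,0,-0.006]
  yaw: [0,0,0,0]

```text
time_s: 11.75
ee_pos: [524.0, -263.1, 67.8]
ee_rot: [180.0, -0.0, -176.0]
force: [0.8, 0.1, 0.4]
gripper_width: 0.7
gripper_force: 0.0
```

No contact even at z 68 over the tray: the lid is not down here. Checking numerically by differencing the scene against the first frame over the static cabinet roof, where a thrown-back lid must now appear.

```bash
python3 - <<'E'
from h import *
import pickle
A=pickle.load(open('scene.pkl','rb'));S=pickle.load(open('S8.pkl','rb'));W=pickle.load(open('W8.pkl','rb'))
def proj(f,p):
    P=np.linalg.inv(np.array(f["pose"]));K=np.array([[f["fx"],0,f["cx"]],[0,f["fy"],f["cy"]],[0,0,1.]])
    return cv2.projectPoints(np.array(p,float).reshape(-1,1,3),cv2.Rodrigues(P[:3,:3])[0],P[:3,3],K,np.array(f["D"],float))[0][:,0]
d=np.abs(A["frame"].astype(int)-S["frame"]).max(2)
roof=np.zeros(d.shape,np.uint8)
cv2.fillPoly(roof,[proj(S,[(624,-60,92),(643,-325,92),(800,-310,92),(780,-50,92)]).astype(int)],1)
m=(d>12)&(roof>0)
ys,xs=np.nonzero(m);print('roof px',roof.sum(),'changed',m.sum(),(xs.min(),xs.max(),ys.min(),ys.max()) if m.sum() else '')
print('row profile',[(r,int(m[r].sum())) for r in range(120,215,3)])
# lid corner positions expected for each angle
R=np.array([[.9976,-.07],[.07,.9976]])
hx=np.array([581,-262.])
for th in(120,105,90,60,30,0):
    c,s=np.cos(np.radians(th)),np.sin(np.radians(th)); x=-84*c+17*s;z=59+84*s+17*c
    pts=[np.r_[hx+R@[x,y],z] for y in(58,-58)]
    print(th,np.round(proj(S,pts)).tolist(),np.round(proj(W,pts)).tolist())
g=cv2.cvtColor(W["frame"],cv2.COLOR_RGB2GRAY)
print('W tray/box col profile open',g[0:120:4,235].tolist()); print('shut',g[0:120:4,380].tolist())
E
```

```text
roof px 5037 changed 0 
row profile [(120, 0), (123, 0), (126, 0), (129, 0), (132, 0), (135, 0), (138, 0), (141, 0), (144, 0), (147, 0), (150, 0), (153, 0), (156, 0), (159, 0), (162, 0), (165, 0), (168, 0), (171, 0), (174, 0), (177, 0), (180, 0), (183, 0), (186, 0), (189, 0), (192, 0), (195, 0), (198, 0), (201, 0), (204, 0), (207, 0), (210, 0), (213, 0)]
120 [[288.0, 169.0], [341.0, 184.0]] [[324.0, 114.0], [197.0, 114.0]]
105 [[286.0, 169.0], [340.0, 185.0]] [[327.0, 92.0], [193.0, 92.0]]
90 [[282.0, 173.0], [338.0, 189.0]] [[330.0, 66.0], [191.0, 66.0]]
60 [[275.0, 188.0], [332.0, 205.0]] [[331.0, 10.0], [189.0, 10.0]]
30 [[267.0, 209.0], [325.0, 227.0]] [[326.0, -25.0], [194.0, -25.0]]
0 [[263.0, 229.0], [319.0, 248.0]] [[319.0, -30.0], [201.0, -30.0]]
W tray/box col profile open [196, 238, 235, 219, 238, 235, 236, 237, 228, 240, 236, 226, 241, 238, 237, 168, 146, 222, 201, 220, 220, 219, 223, 216, 222, 222, 223, 217, 145, 143]
shut [242, 245, 244, 243, 246, 244, 245, 246, 245, 247, 246, 243, 247, 244, 244, 117, 38, 216, 221, 166, 214, 216, 212, 215, 212, 211, 208, 217, 141, 146]
```

```bash
cat >> h.py <<'E'
def proj(f,p):
    P=np.linalg.inv(np.array(f["pose"]));K=np.array([[f["fx"],0,f["cx"]],[0,f["fy"],f["cy"]],[0,0,1.]])
    return cv2.projectPoints(np.array(p,float).reshape(-1,1,3),cv2.Rodrigues(P[:3,:3])[0],P[:3,3],K,np.array(f["D"],float))[0][:,0]
R=np.array([[.9976,-.07],[.07,.9976]])
def bluerim(f,bx,by):
    # strongest B-R along the tray's back rim, near box-frame (x=40..46,z=50)
    out=[]
    for y in(-45,-30,-15,0,15,30,45):
        u,v=proj(f,[np.r_[np.array([bx,by])+R@[42,y],60]])[0]
        p=f["frame"][int(v)-4:int(v)+5,int(u)-1:int(u)+2].astype(int); out.append(int((p[...,2]-p[...,0]).max()))
    return out
E
python3 - <<'E'
from h import *
import pickle
A=pickle.load(open('scene.pkl','rb'));S=pickle.load(open('S8.pkl','rb'));N=grab("scene");W=grab("wrist");pickle.dump(N,open('S9.pkl','wb'));pickle.dump(W,open('W9.pkl','wb'))
print('A open',bluerim(A,507,-262),'A shut',bluerim(A,498,-134))
print('S8 open',bluerim(S,537,-262),'shut',bluerim(S,528,-134)); print('now open',bluerim(N,537,-262))
d=np.abs(N["frame"].astype(int)-S["frame"]).max(2)
for y in range(165,260,6): # changes over right box, by row
    r=np.nonzero(d[y,240:350]>15)[0]; print(y,(r.min()+240,r.max()+240,len(r)) if len(r) else '-',end=' ')
pr=lambda f,p:np.round(proj(f,p)).tolist()
print('\nlast tip in N',pr(N,[env.state()["ee_pos"]]),'W cam',np.array(W["pose"])[:3,3])
E
```

```text
A open [56, 28, 56, 42, 55, 39, 23] A shut [26, 16, 26, 20, 22, 22, 15]
S8 open [33, 13, 27, 28, 13, 26, 17] shut [26, 15, 23, 22, 13, 22, 14]
now open [33, 14, 26, 18, 13, 26, 17]
165 (np.int64(251), np.int64(335), 85) 171 (np.int64(247), np.int64(349), 87) 177 (np.int64(247), np.int64(349), 103) 183 (np.int64(250), np.int64(349), 79) 189 (np.int64(250), np.int64(349), 91) 195 (np.int64(279), np.int64(349), 67) 201 (np.int64(288), np.int64(348), 53) 207 (np.int64(270), np.int64(345), 41) 213 (np.int64(288), np.int64(340), 23) 219 (np.int64(265), np.int64(301), 17) 225 (np.int64(274), np.int64(298), 14) 231 (np.int64(289), np.int64(301), 10) 237 (np.int64(310), np.int64(322), 8) 243 - 249 - 255 - 
last tip in N [[293.0, 231.0]] W cam [ 453.13715202 -268.80240884  274.63374562]
```

```bash
python3 - <<'E'
from h import *
import pickle
N=pickle.load(open('S9.pkl','rb'));S=pickle.load(open('S8.pkl','rb'));A=pickle.load(open('scene.pkl','rb'))
g=cv2.cvtColor(N["frame"],cv2.COLOR_RGB2GRAY).astype(int);h=cv2.cvtColor(S["frame"],cv2.COLOR_RGB2GRAY).astype(int)
print('now');print(g[206:242:2,280:308:2]); print('S8');print(h[206:242:2,280:308:2])
d=np.abs(N["frame"].astype(int)-S["frame"]).max(2)
ys,xs=np.nonzero(d[200:262,235:350]>15)
print('changes away from finger',[(x+235,y+200) for y,x in zip(ys,xs) if not 280<=x+235<=306][::4])
E
```

```text
now
[[210 209 209 210 186 112 107  85  78 102 106 105  97 159]
 [208 210 210 210 186 112 107  83  78 104 106 105 129 213]
 [222 183 212 208 186 112 107  81  79 107 107  95 168 211]
 [210 211 223 191 177 113 106  79  84 107 107  97 195 211]
 [225 227 212 225 187 114 103  79  92 108 108 126 207 210]
 [230 217 224 231 200 114 100  78  98 109 102 164 209 211]
 [230 215 228 213 191 114  94  80 103 109 114 202 222 183]
 [215 222 229 226 198 115  93  81 105 109 177 219 214 223]
 [222 229 213 213 218 118  89  82 107 121 207 222 230 231]
 [215 219 222 223 225 160 114  95 109 180 224 217 229 213]
 [227 216 207 225 217 216 226 201 175 221 218 225 231 224]
 [223 218 222 223 211 220 214 215 224 224 218 233 212 219]
 [230 208 235 211 211 218 213 212 224 211 220 224 225 222]
 [228 241 244 219 233 212 208 216 217 216 226 210 208 226]
 [209 239 219 223 246 237 227 237 203 211 222 223 223 227]
 [242 238 225 226 226 217 240 240 234 239 217 208 232 221]
 [245 242 243 241 232 222 240 204 213 238 237 231 244 213]
 [227 241 243 241 243 244 241 233 233 227 205 240 231 230]]
S8
[[213 212 212 213 213 213 212 
[... 3654 characters left out ...]
.int64(334), np.int64(216)), (np.int64(338), np.int64(216)), (np.int64(338), np.int64(217)), (np.int64(265), np.int64(219)), (np.int64(266), np.int64(220)), (np.int64(266), np.int64(221)), (np.int64(265), np.int64(222)), (np.int64(265), np.int64(223)), (np.int64(271), np.int64(224)), (np.int64(274), np.int64(225)), (np.int64(277), np.int64(226)), (np.int64(323), np.int64(233)), (np.int64(323), np.int64(234)), (np.int64(316), np.int64(235)), (np.int64(308), np.int64(236)), (np.int64(316), np.int64(236)), (np.int64(311), np.int64(237)), (np.int64(316), np.int64(237)), (np.int64(315), np.int64(238)), (np.int64(322), np.int64(238)), (np.int64(319), np.int64(239)), (np.int64(320), np.int64(240))]
```

The differences form a line (265,220)-(322,239): the lid edge, which was at about 10-15° before this press and has now gone. The visible fingertip ends at row 226, not the projected 231, so the real tips sit about 9 mm above the reported TCP. So the lid is almost shut; pressing further until force appears.

Emit:
send_rows:
  grip: [-1,-1,-1,-1,-1,-1]
  xyz:
    - [0,0,-0.001]
    - [0,0,-0.002]
    - [0,0,-0.003]
    - [0,0,-0.004]
    - [0,0,-0.004]
    - [0,0,-0.004]
  yaw: [0,0,0,0,0,0]

```text
time_s: 12.35
ee_pos: [524.2, -263.3, 64.2]
ee_rot: [180.0, -0.0, -176.0]
force: [-0.8, -0.6, -0.0]
gripper_width: 0.7
gripper_force: 0.0
```

Emit:
send_rows:
  grip: [-1,-1,-1,-1,-1,-1]
  xyz:
    - [0,0,-0.001]
    - [0,0,-0.002]
    - [0,0,-0.003]
    - [0,0,-0.004]
    - [0,0,-0.004]
    - [0,0,-0.004]
  yaw: [0,0,0,0,0,0]

```text
time_s: 12.85
ee_pos: [524.1, -263.2, 60.2]
ee_rot: [180.0, -0.0, -176.0]
force: [-0.1, 0.2, 0.8]
gripper_width: 0.3
gripper_force: 0.0
```

```bash
python3 - <<'E'
from h import *
import pickle
N0=pickle.load(open('S9.pkl','rb'));N=grab("scene");pickle.dump(N,open('S10.pkl','wb'))
g=cv2.cvtColor(N["frame"],cv2.COLOR_RGB2GRAY).astype(int)
col=g[215:240,293:297].mean(1).astype(int);print('finger column rows215+',col.tolist(),'proj',proj(N,[env.state()["ee_pos"]]))
d=np.abs(N["frame"].astype(int)-N0["frame"]).max(2)
ys,xs=np.nonzero(d[205:262,235:328]>15);print(len(xs),[(int(x)+235,int(y)+205) for y,x in zip(ys,xs)][::3])
print(env.state()["force"],'blue',bluerim(N,537,-262))
E
```

```text
finger column rows215+ [82, 84, 84, 85, 86, 86, 87, 89, 90, 91, 93, 96, 119, 160, 201, 220, 223, 220, 215, 210, 209, 210, 209, 208, 218] proj [[292.73940776 233.2110671 ]]
342 [(289, 205), (300, 205), (306, 205), (309, 205), (312, 205), (315, 205), (318, 205), (323, 205), (289, 206), (300, 206), (303, 206), (306, 206), (309, 206), (312, 206), (315, 206), (318, 206), (321, 206), (326, 206), (299, 207), (302, 207), (305, 207), (308, 207), (316, 207), (319, 207), (322, 207), (325, 207), (289, 208), (306, 208), (318, 208), (321, 208), (324, 208), (327, 208), (306, 209), (322, 209), (325, 209), (270, 210), (325, 210), (269, 211), (327, 211), (288, 212), (268, 213), (289, 213), (268, 214), (303, 214), (302, 215), (302, 216), (266, 217), (302, 217), (301, 218), (300, 220), (289, 221), (288, 222), (300, 222), (288, 223), (298, 223), (264, 224), (289, 224), (292, 224), (298, 224), (289, 225), (292, 225), (295, 225), (298, 225), (269, 226), (291, 226), (294, 226), (297, 226), (270, 227), (291, 227), (294, 227), (297, 227), (270, 228), (273, 228), (292, 228), (295, 228), (272, 229), (275, 229), (279, 229), (275, 230), (278, 230), (279, 231), (282, 231), (282, 232), (285, 232), (284, 233), (287, 233), (290, 233), (287, 234), (290, 234), (293, 234), (289, 235), (292, 235), (295, 235), (293, 236), (296, 236), (299, 236), (296, 237), (299, 237), (303, 237), (300, 238), (303, 238), (303, 239), (306, 239), (305, 240), (309, 240), (309, 241), (312, 241), (315, 241), (313, 242), (316, 242), (321, 242), (317, 243), (320, 243), (318, 244)]
[0.61884868 0.39735527 0.09580113] blue [33, 14, 28, 18, 13, 27, 17]
```

The lid edge follows the finger down (now near (264,227)-(318,244); shut is expected at (263,229)-(319,248)). A few mm more.

Emit:
send_rows:
  grip: [-1,-1,-1,-1,-1,-1]
  xyz:
    - [0,0,-0.001]
    - [0,0,-0.002]
    - [0,0,-0.003]
    - [0,0,-0.004]
    - [0,0,-0.004]
    - [0,0,-0.004]
  yaw: [0,0,0,0,0,0]

```text
time_s: 13.4
ee_pos: [524.1, -263.3, 56.2]
ee_rot: [180.0, -0.0, -176.0]
force: [1.0, 0.1, 0.2]
gripper_width: 0.8
gripper_force: 0.0
```

Emit:
send_rows:
  grip: [-1,-1,-1,-1,-1]
  xyz:
    - [0,0,-0.001]
    - [0,0,-0.002]
    - [0,0,-0.003]
    - [0,0,-0.003]
    - [0,0,-0.003]
  yaw: [0,0,0,0,0]

```text
time_s: 13.82
ee_pos: [524.1, -263.2, 53.2]
ee_rot: [180.0, -0.0, -176.0]
force: [0.6, 0.1, 1.3]
gripper_width: 0.5
gripper_force: 0.0
```

```bash
cat >> h.py <<'E'
def edge(a,b):
    d=np.abs(a["frame"].astype(int)-b["frame"]).max(2); o=[]
    for c in list(range(264,288,4))+list(range(304,324,4)):
        r=np.nonzero(d[219:258,c]>12)[0]; o.append((c,(r+219).tolist()))
    return o
E
python3 - <<'E'
from h import *
import pickle
N0=pickle.load(open('S10.pkl','rb'));N=grab("scene");pickle.dump(N,open('S11.pkl','wb'))
print(edge(N,N0)); print(env.state()["force"],env.state()["ee_pos"])
E
```

```text
[(264, [220, 221, 227, 228, 229]), (268, [229, 230, 231]), (272, [230, 231, 232]), (276, [233]), (280, [228]), (284, [235, 236]), (304, [235, 242]), (308, [242, 243]), (312, [238, 244, 245]), (316, [246]), (320, [239, 240])]
[ 0.07965033 -0.17122327  0.206178  ] [ 524.18606593 -263.28347739   53.24157981]
```

Emit:
send_rows:
  grip: [-1,-1,-1,-1,-1]
  xyz:
    - [0,0,-0.001]
    - [0,0,-0.002]
    - [0,0,-0.003]
    - [0,0,-0.003]
    - [0,0,-0.003]
  yaw: [0,0,0,0,0]

```text
time_s: 14.28
ee_pos: [524.2, -263.2, 50.2]
ee_rot: [180.0, -0.0, -176.0]
force: [-0.4, 0.0, -0.1]
gripper_width: 0.4
gripper_force: 0.0
```

```bash
python3 - <<'E'
from h import *
import pickle
N0=pickle.load(open('S11.pkl','rb'));N=grab("scene");pickle.dump(N,open('S12.pkl','wb'))
print(edge(N,N0)); print(env.state()["force"],env.state()["ee_pos"])
g=cv2.cvtColor(N["frame"],cv2.COLOR_RGB2GRAY).astype(int)
print('finger rows215+',g[215:245,291:298].mean(1).astype(int).tolist(),proj(N,[env.state()["ee_pos"]]))
A=pickle.load(open('scene.pkl','rb'))
E
```

```text
[(264, [222, 223]), (268, []), (272, []), (276, []), (280, []), (284, []), (304, []), (308, []), (312, [240]), (316, []), (320, [])]
[-0.74915198 -0.4018953  -0.36337328] [ 524.18879422 -263.25309579   50.21507782]
finger rows215+ [92, 92, 92, 92, 93, 93, 93, 94, 94, 94, 94, 94, 95, 96, 99, 117, 168, 205, 219, 222, 222, 218, 210, 206, 213, 226, 237, 240, 240, 233] [[292.29182361 236.38722231]]
```

```bash
python3 - <<'E'
from h import *
import pickle
W=grab("wrist");N=pickle.load(open('S12.pkl','rb'));s=env.state();print(s["ee_pos"],s["qpos"])
g=cv2.cvtColor(W["frame"],cv2.COLOR_RGB2GRAY).astype(int)
print('W col 246..268 rows 190-240');print(g[190:244:3,240:276:3]); print('proj TCP in W',proj(W,[s["ee_pos"]]))
def tri(a,b):
    (o,d),(p,e)=a,b; t=np.linalg.lstsq(np.c_[d,-e],p-o,rcond=None)[0]; x,y=o+t[0]*d,p+t[1]*e; return ((x+y)/2).round(1),np.linalg.norm(x-y).round(1)
for v in(205,208,211,214): print(v,tri(ray(W,257,v),ray(N,294.5,231)))
E
```

```text
[ 524.21102429 -263.29820798   50.26821068] [-2.77954449e+01  2.54941798e+01  9.84661702e+01  5.55892487e-03
  5.60409148e+01 -1.21812004e+02]
W col 246..268 rows 190-240
[[215 215 216 214 211 217 216 217 216 210 215 216]
 [201 209 201 173 171 183 208 208 181 175 171 205]
 [184 209 196 202 202 179 208 207 184 204 200 197]
 [225 229 228 224 226 226 227 228 222 225 224 226]
 [237 237 237 235 235 236 237 237 237 235 235 236]
 [241 241 240 241 240 241 241 241 241 242 242 241]
 [240 241 241 211 191 230 240 241 229 191 218 241]
 [223 239 176  66 129 168 237 218 151  60  97 220]
 [227  89  55  59  45  21 181  39  50  60  57  64]
 [174  55  58  55  40  26 183  36  31  60  59  56]
 [ 99  59  59  55  32  25 181  42  29  60  57  58]
 [ 58  58  56  59  33  20 162  38  29  56  57  59]
 [ 56  53  53  57  32  26 130  28  32  57  59  54]
 [ 31  27  39  57  32  26 131  31  28  57  51  25]
 [ 30  33  36  58  24  22 130  30  22  56  51  28]
 [ 31  31  39  57  25  29 129  32  27  55  47  27]
 [ 30  27  33  58  25  21 129  29  24  52  46  29]
 [ 26  29  63  61  25  27 128  28  25  52  74  33]]
proj TCP in W [[259.23242622 218.39619409]]
205 (array([ 503.9, -269.1,   91.2]), np.float64(6.4))
208 (array([ 506.4, -268.6,   88.4]), np.float64(5.9))
211 (array([ 509. , -268.2,   85.5]), np.float64(5.2))
214 (array([ 511.6, -267.7,   82.4]), np.float64(4.6))
```

```bash
python3 - <<'E'
from h import *
import pickle
N=pickle.load(open('S12.pkl','rb'))
for p,o in(((643.6,-257.6,121.1),(316.7,167.3)),((577.1,-262.5,109.2),(306,193)),((497.6,-267,78.9),(291,230.5)),((524.2,-263.2,50.2),(294,231.5))):
    print(p,'seen',o,'proj',proj(N,[p])[0].round(1),'front edge',proj(N,[np.array(p)-[14,1,0]])[0].round(1),'px per 10mm up',(proj(N,[np.array(p)+[0,0,10]])-proj(N,[p]))[0].round(1))
E
```

```text
(643.6, -257.6, 121.1) seen (316.7, 167.3) proj [314.8 175.1] front edge [312.9 179.2] px per 10mm up [ 0.6 -3.6]
(577.1, -262.5, 109.2) seen (306, 193) proj [304.7 199.6] front edge [302.6 204.2] px per 10mm up [ 0.5 -3.5]
(497.6, -267, 78.9) seen (291, 230.5) proj [290. 237.] front edge [287.6 242.2] px per 10mm up [ 0.4 -3.3]
(524.2, -263.2, 50.2) seen (294, 231.5) proj [292.3 236.4] front edge [290.  241.3] px per 10mm up [ 0.4 -3.2]
```

The fingertips have been seen about 20 mm above the reported TCP all along, so contact with the shut lid is only now due. Pressing on until force shows.

Emit:
send_rows:
  grip: [-1,-1,-1,-1,-1,-1]
  xyz:
    - [0,0,-0.001]
    - [0,0,-0.002]
    - [0,0,-0.003]
    - [0,0,-0.004]
    - [0,0,-0.004]
    - [0,0,-0.004]
  yaw: [0,0,0,0,0,0]

```text
time_s: 14.88
ee_pos: [524.1, -263.2, 46.1]
ee_rot: [180.0, -0.0, -176.0]
force: [0.2, 0.4, -0.0]
gripper_width: 0.6
gripper_force: 0.0
```

Emit:
send_rows:
  grip: [-1,-1,-1,-1,-1,-1]
  xyz:
    - [0,0,-0.001]
    - [0,0,-0.002]
    - [0,0,-0.003]
    - [0,0,-0.004]
    - [0,0,-0.004]
    - [0,0,-0.004]
  yaw: [0,0,0,0,0,0]

```text
time_s: 15.38
ee_pos: [524.1, -263.2, 42.2]
ee_rot: [180.0, -0.0, -176.0]
force: [0.3, 0.3, 0.5]
gripper_width: 0.4
gripper_force: 0.0
```

```bash
python3 - <<'E'
from h import *
import pickle
N0=pickle.load(open('S12.pkl','rb'));N=grab("scene");pickle.dump(N,open('S13.pkl','wb'))
print(edge(N,N0)); print(env.state()["force"],env.state()["ee_pos"])
g=cv2.cvtColor(N["frame"],cv2.COLOR_RGB2GRAY).astype(int)
print('finger rows215+',g[215:245,291:298].mean(1).astype(int).tolist(),proj(N,[env.state()["ee_pos"]]))
E
```

```text
[(264, [222, 223, 224, 225, 226, 227, 228]), (268, [227, 228, 229]), (272, [229, 230, 231]), (276, [230, 231, 232]), (280, [231, 232, 233, 234]), (284, [233, 234, 235]), (304, [240, 241]), (308, [241, 242, 243]), (312, [242, 243, 244]), (316, [243, 244, 245]), (320, [243, 244, 245])]
[-0.48109058 -1.44090993  1.01565164] [ 524.18865733 -263.28195893   42.23239456]
finger rows215+ [93, 92, 92, 92, 92, 92, 93, 93, 93, 93, 94, 93, 94, 94, 95, 96, 99, 105, 129, 180, 217, 230, 227, 220, 222, 230, 238, 240, 240, 233] [[291.96554503 238.88699577]]
```

Emit:
send_rows:
  grip: [-1,-1,-1,-1,-1,-1]
  xyz:
    - [0,0,-0.001]
    - [0,0,-0.002]
    - [0,0,-0.003]
    - [0,0,-0.004]
    - [0,0,-0.005]
    - [0,0,-0.005]
  yaw: [0,0,0,0,0,0]

```text
time_s: 15.93
ee_pos: [526.4, -263.4, 41.1]
ee_rot: [-179.9, 0.3, -176.0]
force: [-2.1, 3.5, 17.9]
gripper_width: 0.2
gripper_force: 9.1
```

```bash
python3 - <<'E'
from h import *
import pickle
N0=pickle.load(open('S13.pkl','rb'));N=grab("scene");pickle.dump(N,open('S14.pkl','wb'))
print(edge(N,N0)); print(env.state()["force"],env.state()["ee_pos"])
g=cv2.cvtColor(N["frame"],cv2.COLOR_RGB2GRAY).astype(int)
print('finger rows215+',g[225:245,291:298].mean(1).astype(int).tolist())
E
```

```text
[(264, [229, 230, 234, 235]), (268, [235, 236, 254]), (272, [233, 237, 238, 255]), (276, [233, 238, 239]), (280, [239, 240]), (284, [236, 241, 242]), (304, [247, 248]), (308, [244, 249, 250]), (312, [220, 250, 251]), (316, [220, 251, 252]), (320, [223, 247, 248, 249, 253, 254])]
[-1.92904772  4.14137832 18.55499435] [ 526.42163422 -263.39404544   41.11328716]
finger rows215+ [94, 93, 94, 94, 93, 94, 96, 111, 153, 200, 226, 229, 223, 223, 231, 238, 241, 240, 234, 219]
```

Force 18 N with a firm stop: lid shut (two-view triangulation puts the real tips ~35 mm above the reported TCP, i.e. at 76 mm). Now hold, lift off, and go in front of the panel.

Emit:
send_rows:
  grip: [-1,-1,-1,-1,-1,-1,-1,-1]
  xyz:
    - [0,0,0]
    - [0,0,0]
    - [0,0,0]
    - [0,0,0.01]
    - [0,0,0.03]
    - [0,0,0.06]
    - [0,0,0.09]
    - [0,0,0.12]
  yaw: [0,0,0,0,0,0,0,0]

```text
time_s: 16.65
ee_pos: [523.8, -263.1, 158.4]
ee_rot: [180.0, -0.0, -176.0]
force: [0.9, -0.2, 0.3]
gripper_width: 0.7
gripper_force: 0.0
```

Emit:
send_rows:
  grip: [-1,-1,-1,-1,-1,-1,-1,-1]
  xyz:
    - [-0.03,0.015,0]
    - [-0.06,0.03,0]
    - [-0.09,0.045,0]
    - [-0.11,0.055,0]
    - [-0.12,0.055,0]
    - [-0.12,0.055,0]
    - [-0.12,0.055,0]
    - [-0.12,0.055,0]
  yaw: [0,0,0,0,0,0,0,0]

```text
time_s: 17.32
ee_pos: [405.6, -209.2, 157.5]
ee_rot: [-180.0, 0.1, -176.0]
force: [-0.4, 0.1, 0.1]
gripper_width: 0.3
gripper_force: 0.0
```

```bash
python3 - <<'E'
from h import *
import pickle
N=grab("scene");N0=pickle.load(open('S14.pkl','rb'));pickle.dump(N,open('S15.pkl','wb'))
print(edge(N,N0)); s=env.state();print(s["force"],s["ee_pos"])
A=pickle.load(open('S8.pkl','rb'))
# compare edge rows of S8 lid vs now
print(edge(N,A))
# panel top outer edge at a column: bright panel; print profile
g=cv2.cvtColor(N["frame"],cv2.COLOR_RGB2GRAY).astype(int);h=cv2.cvtColor(A["frame"],cv2.COLOR_RGB2GRAY).astype(int)
print('right end row 255, cols 315-340',g[255,315:340].tolist(),h[255,315:340].tolist())
E
```

```text
[(264, []), (268, []), (272, []), (276, []), (280, []), (284, []), (304, []), (308, []), (312, []), (316, []), (320, [])]
[ 0.98360414  0.07580555 -0.35854618] [ 405.61029289 -209.07498093  157.33366976]
[(264, [225, 226, 228, 234, 235]), (268, [224, 225, 226, 229, 230, 235, 236, 254]), (272, [227, 230, 231, 237, 238]), (276, [226, 228, 238, 239]), (280, [221, 227, 239, 240]), (284, [222, 226, 241, 242]), (304, [220, 229, 239, 248]), (308, [221, 222, 230, 234, 242, 243, 249, 250]), (312, [220, 221, 222, 223, 227, 235, 240, 242, 244, 250, 251]), (316, [221, 222, 223, 224, 228, 229, 241, 252]), (320, [222, 223, 224, 229, 230, 234, 240, 241, 242, 243, 244, 247, 248, 249, 253, 254])]
right end row 255, cols 315-340 [192, 194, 193, 192, 193, 193, 194, 194, 194, 198, 206, 193, 116, 70, 65, 65, 64, 64, 64, 65, 66, 69, 74, 78, 82] [196, 196, 195, 194, 194, 194, 197, 202, 210, 216, 218, 189, 111, 70, 65, 64, 64, 64, 63, 65, 66, 69, 73, 78, 82]
```

The lid edge stayed put after release, at the predicted shut line (264,229)-(320,248). Now lower in front of the panel and push.

Emit:
send_rows:
  grip: [-1,-1,-1,-1,-1,-1,-1,-1]
  xyz:
    - [0,0,-0.035]
    - [0,0,-0.07]
    - [0,0,-0.1]
    - [0,0,-0.117]
    - [0.015,0.001,-0.117]
    - [0.03,0.003,-0.117]
    - [0.04,0.004,-0.117]
    - [0.045,0.004,-0.117]
  yaw: [0,0,0,0,0,0,0,0]

```text
time_s: 18.03
ee_pos: [451.5, -204.7, 39.9]
ee_rot: [-180.0, 0.0, -175.9]
force: [-0.8, -0.2, 0.1]
gripper_width: 0.1
gripper_force: 0.0
```

Emit:
send_rows:
  grip: [-1,-1,-1,-1,-1,-1,-1,-1]
  xyz:
    - [0.004,0,0]
    - [0.008,0.001,0]
    - [0.012,0.001,0]
    - [0.016,0.001,0]
    - [0.02,0.001,0]
    - [0.024,0.002,0]
    - [0.028,0.002,0]
    - [0.032,0.002,0]
  yaw: [0,0,0,0,0,0,0,0]

```text
time_s: 18.7
ee_pos: [481.1, -201.7, 40.2]
ee_rot: [179.9, -0.0, -176.0]
force: [-1.7, 0.6, 0.7]
gripper_width: 0.5
gripper_force: 1.2
```

```bash
cat >> h.py <<'E'
def panel(f):
    # right end of the panel's bottom/outer silhouette against the dark counter: last bright pixel per row
    g=cv2.cvtColor(f["frame"],cv2.COLOR_RGB2GRAY).astype(int); return [(r,int(np.nonzero(g[r,300:350]>140)[0].max()+300)) for r in range(222,276,6) if (g[r,300:350]>140).any()]
E
python3 - <<'E'
from h import *
import pickle
print(panel(pickle.load(open('S15.pkl','rb'))));f=grab("scene");print(panel(f),env.state()["force"])
E
```

```text
[(222, 338), (228, 333), (234, 331), (240, 328), (246, 326), (252, 327), (258, 325), (264, 324), (270, 322)]
[(222, 339), (228, 333), (234, 331), (240, 331), (246, 329), (252, 328), (258, 327), (264, 325)] [ 0.94860636 -0.09794555  0.41608955]
```

Emit:
send_rows:
  grip: [-1,-1,-1,-1,-1,-1,-1,-1]
  xyz:
    - [0.006,0,0]
    - [0.012,0.001,0]
    - [0.018,0.001,0]
    - [0.024,0.002,0]
    - [0.03,0.002,0]
    - [0.036,0.003,0]
    - [0.042,0.003,0]
    - [0.048,0.003,0]
  yaw: [0,0,0,0,0,0,0,0]

```text
time_s: 19.42
ee_pos: [529.8, -198.9, 40.3]
ee_rot: [180.0, 0.0, -176.0]
force: [-3.6, 1.4, 1.2]
gripper_width: 0.5
gripper_force: 1.2
```

Emit:
send_rows:
  grip: [-1,-1,-1,-1,-1,-1,-1,-1]
  xyz:
    - [0.006,0,0]
    - [0.012,0.001,0]
    - [0.018,0.001,0]
    - [0.024,0.002,0]
    - [0.03,0.002,0]
    - [0.035,0.002,0]
    - [0.039,0.003,0]
    - [0.043,0.003,0]
  yaw: [0,0,0,0,0,0,0,0]

```text
time_s: 20.08
ee_pos: [572.6, -196.3, 40.2]
ee_rot: [-180.0, -0.0, -176.0]
force: [-2.9, 0.7, 0.5]
gripper_width: 0.4
gripper_force: 1.2
```

```bash
python3 - <<'E'
from h import *
import pickle
f=grab("scene");pickle.dump(f,open('S16.pkl','wb'));s=env.state();print(s["force"],s["ee_pos"])
g=cv2.cvtColor(f["frame"],cv2.COLOR_RGB2GRAY).astype(int)
for r in range(186,240,6): print(r,int(np.nonzero(g[r,300:370]>140)[0].max()+300) if (g[r,300:370]>140).any() else '-',end='; ')
print(proj(f,[(627-187+0,0,89)]))
E
```

```text
[ 1.62620872 -0.25552008  0.45169293] [ 573.84921998 -196.38312352   40.33538173]
186 352; 192 350; 198 347; 204 343; 210 343; 216 341; 222 340; 228 338; 234 336; [[159.21071512 205.8164584 ]]
```

Emit:
send_rows:
  grip: [-1,-1,-1,-1,-1,-1,-1,-1]
  xyz:
    - [0.003,0,0]
    - [0.006,0,0]
    - [0.009,0.001,0]
    - [0.012,0.001,0]
    - [0.014,0.001,0]
    - [0.016,0.001,0]
    - [0.018,0.001,0]
    - [0.02,0.001,0]
  yaw: [0,0,0,0,0,0,0,0]

```text
time_s: 20.8
ee_pos: [592.3, -194.9, 40.3]
ee_rot: [180.0, -0.0, -176.0]
force: [-1.9, 1.0, 1.5]
gripper_width: 0.4
gripper_force: 1.1
```

Emit:
send_rows:
  grip: [-1,-1,-1,-1,-1,-1]
  xyz:
    - [0.001,0,0]
    - [0.002,0,0]
    - [0.003,0,0]
    - [0.004,0,0]
    - [0.005,0,0]
    - [0.006,0,0]
  yaw: [0,0,0,0,0,0]

```text
time_s: 21.3
ee_pos: [598.1, -195.1, 40.1]
ee_rot: [180.0, -0.0, -176.0]
force: [-2.8, 2.0, -0.3]
gripper_width: 0.0
gripper_force: 1.0
```

Emit:
send_rows:
  grip: [-1,-1,-1,-1,-1,-1]
  xyz:
    - [0.001,0,0]
    - [0.002,0,0]
    - [0.003,0,0]
    - [0.004,0,0]
    - [0.004,0,0]
    - [0.004,0,0]
  yaw: [0,0,0,0,0,0]

```text
time_s: 21.8
ee_pos: [599.6, -195.1, 40.2]
ee_rot: [179.9, -0.3, -176.0]
force: [-8.0, 1.3, 3.7]
gripper_width: 0.3
gripper_force: 3.8
```

Emit:
send_rows:
  grip: [-1,-1,-1,-1,-1]
  xyz:
    - [0.001,0,0]
    - [0.002,0,0]
    - [0.002,0,0]
    - [0.002,0,0]
    - [0.002,0,0]
  yaw: [0,0,0,0,0]

```text
time_s: 22.22
ee_pos: [599.5, -195.1, 40.2]
ee_rot: [179.9, -0.5, -176.0]
force: [-12.4, 1.4, 6.6]
gripper_width: 0.4
gripper_force: 6.1
```

Emit:
send_rows:
  grip: [-1,-1,-1,-1,-1,-1,-1,-1]
  xyz:
    - [-0.003,0,0]
    - [-0.01,0,0]
    - [-0.025,0,0]
    - [-0.045,0,0]
    - [-0.065,0,0]
    - [-0.085,0,0]
    - [-0.1,0,0]
    - [-0.1,0,0]
  yaw: [0,0,0,0,0,0,0,0]

```text
time_s: 22.88
ee_pos: [502.0, -195.4, 40.5]
ee_rot: [-180.0, -0.0, -176.0]
force: [-0.3, -0.1, -0.1]
gripper_width: 0.7
gripper_force: 0.0
```

```bash
python3 - <<'E'
from h import *
import pickle
f=grab("scene");s=env.state();print(s["force"],s["ee_pos"])
g=cv2.cvtColor(f["frame"],cv2.COLOR_RGB2GRAY).astype(int)
# white panel mask: top right corner -> x at z=89 ; compare with cabinet front minus 12
m=((g>150)*255).astype(np.uint8); m[:150]=0; m[:,:215]=0; m[280:]=0; m[:,365:]=0
c=max(cv2.findContours(m,cv2.RETR_EXTERNAL,cv2.CHAIN_APPROX_NONE)[0],key=cv2.contourArea)
b=cv2.boxPoints(cv2.minAreaRect(c));print(b.round(1).tolist())
for u,v in b: print(onz(f,u,v,89),onz(f,u,v,9))
E
```

```text
[0.6953092  0.18473981 0.70808094] [ 504.33202367 -195.79750338   40.85235532]
[[276.70001220703125, 208.5], [301.1000061035156, 130.39999389648438], [364.8999938964844, 150.3000030517578], [340.3999938964844, 228.39999389648438]]
[ 546.1 -215.8   89. ] [ 617.8 -188.4    9. ]
[ 824.1 -157.1   89. ] [ 933.1 -121.8    9. ]
[ 821.6 -323.2   89. ] [ 930.2 -310.2    9. ]
[ 555.6 -348.6   89. ] [ 628.6 -339.     9. ]
```

```bash
python3 -c "
from workcell import env
print(env.job_done())"
```

```text
the job is handed in; nothing more can be done
None
```

I pushed the lid shut, slid the drawer home against its stop at about 12 N, and backed the arm off. The job is handed in at about 23 s; no verdict was returned, and both end states rest on force stops and image measurements.

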